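# Press a tissue cassette with a toggle clamp and reopen it

## Task

On the embedding bench, press the yellow cassette flat in its nest: take the red T-handle of its clamp, swing the arm over until its pad sits down on the cassette, let go and leave it clamped on its own for about two seconds. Then swing the arm back until it stands fully open again and let go, with the yellow cassette still lying in its nest. Leave the clamp over the blue cassette alone.

Things in the scene. Friction and masses are not known exactly. Their poses are not given: they have to be found in the camera images.
- yellow_press: Fixed press with the yellow cassette: aluminium plate 180 x 90 x 12 mm, x -60 to 120. Origin at bench height below the clamp's hinge, z up. Hinge axis along y, 55 mm up, between steel cheeks (68 mm high, 34 wide). Nest centred at x = 75 mm. Steel arm; at its end, 125 mm from the hinge, a red T-handle lies along y: 14 mm thick, 90 long, free to pinch from above 28 mm either side of the arm.
- yellow_clamp (a joint): Its arm's angle, rad: 0 = level along the press's +x, pi/2 = upright, 2.1 = stop, fully open, leaning to -x (starts 2.0 to 2.1); 0.03 = pad down on the cassette. Handle centre in the press's frame: x = 125 cos q, z = 55 + 125 sin q mm; the bar turns easily in the fingers. The arm falls by its weight (0.3 kg) away from upright to either end, damped, 1 to 2 N at the handle; there it stays by itself.
- yellow_cassette: Yellow plastic tissue cassette, 40 x 28 x 12 mm, loose in the black-walled nest of the yellow press (walls 6 mm high, up to 4 mm play), underside 12 mm above the bench. Origin at the centre of its underside, x along its length. The clamp's round black pad (20 mm wide, 75 mm from the hinge) comes down on its top.
- blue_clamp (a joint): Arm angle (rad, same meaning) of the second press, alike in every way but holding a blue cassette. It stands open (2.0 to 2.1) and must stay so. The presses stand one to the robot's left, one to its right, 0.24 to 0.5 m apart, in either order, each turned up to 0.5 rad; only the cassette's colour tells them apart.

How it is judged:
By the outcome, as a careful person would: the job done as asked, in the order asked, and still so for the second after the job is handed in, with the robot touching nothing.
It also fails if it takes over 56 s, if anything falls off the work surface, if the arm or the gripper's body presses on something with over 40 N, if the wrist force passes 120 N, or if a joint passes its speed limit or range.

## Robot

A 7-joint arm with a two-finger parallel gripper is mounted at the origin on the work surface. World frame = base frame: x ahead of the robot, y to its left, z up, the work surface at z = 0. Lengths are in mm, angles in degrees, forces in N, time in s.
With the tool pointing down it reaches from about 350 to 900 mm from the base axis. Payload 8.1 kg.
Tool frame: the origin (TCP) lies between the finger pads; the fingertips stand 25 mm ahead of it and the grasp point (between the pads) lies 6 mm ahead of it; z points along the fingers, y is the line along which they close (so a half turn about z gives the same grasp; the last joint's range is limited). The gripper opens to 92 mm and grips with 3 to 60 N. Pads are 19 mm wide; open, the fingers measure 130 mm over their backs; the gripper's body (75 mm by 190 mm) begins 47 mm behind the grasp point.
Start: joints at [65.569, 24.895, 1.432, 90.138, -0.665, 64.973, -4.303], TCP at [198.834, -592.542, 251.742] pointing down, gripper open.
Joint ranges: [-149.89, 149.89], [-25.12, 119.58], [-72.63, 75.52], [4.76, 147.25], [-75.54, 255.54], [6.69, 114.76], [-157.13, 157.13]. Speed limits (degrees/s): [127.2, 127.2, 172.46, 172.46, 180, 180, 180].

## Interface

Orientations are given as a 3x3 rotation matrix whose columns are the frame's x, y, z axes.
In Python, from rig import robot gives the robot as it stands. Calls block until the motion is done:
- robot.move_to(position, orientation): joint-space move of the TCP to a pose.
- robot.line_to(position, rate=150, frame=None): straight line of the TCP; frame=None keeps the orientation; rate is the mean speed in mm/s.
- robot.goto_joints(angles): joint-space move.
- robot.gripper_to(opening): finger opening in mm; the grip force is fixed at half the most; returns when the fingers have stopped.
- robot.pause(seconds).
- robot.ik(position, orientation): joint angles nearest the present ones, or None.
- robot.get_image(name): name is "scene" or "side" or "wrist"; returns a dict with "image" (400x640x3 uint8, blue, green, red), "z_map" (400x640 float32, mm along the optical axis (not along the pixel's ray), 0 where there is no reading), "fx", "fy", "cx", "cy" (pixels), "R" (3x3) and "t" (3): a world point X has camera coordinates R X + t; the wrist camera has in their place "mount" (4x4, takes a point from camera to tool coordinates, whose origin is the TCP and whose axes are the flange's). Camera axes: x right, y down, z forward; pixel columns grow to the right and rows downward; lengths in mm; the calibration is good to about 2 mm. A picture is of the moment at which its call begins: read the wrist's pose just before it.
A pose or a line that the arm cannot do raises robot.IKError and nothing moves.
- robot.close_job(): hands the job in; it is judged then, once.
Trained networks look in a picture, given as the dict that the camera call returned (one of the last four; its "shot" number tells which), for a name from the list of things; names that differ only in an ending like _2 or _b are one class to them, and where a whole thing is asked for, a point or a joint stands for the part that bears it (a point fixed in the world has none). Each returns a list of dicts, best first, with "conf" (0 to 1); they miss things now and then, are a little off and sometimes report something else, mostly with a low value. They report only what shows in the picture. A call takes as long as a camera call.
- robot.find_in(thing, picture): "point" ([column, row] in pixels, amid what is visible of it).
- robot.masks_of(thing, picture): "pixels" (400x640 bool, what is visible of it) and "point" ([column, row] in pixels, amid what is visible of it).
- robot.mark_of(thing, picture): "point" ([column, row] in pixels: a listed point, or the origin of a listed thing).
Readings, each from a call of its own:
- robot.current_t(): time.
- robot.current_joints(): joint angles.
- robot.current_qd(): joint speeds.
- robot.current_tau(): joint torques, N m.
- robot.current_tcp_pos(): TCP position.
- robot.current_ee_rot(): TCP orientation.
- robot.current_ft_force(): force on the tool from outside, world axes, zero at the start.
- robot.current_moment(): the same for the moment, N m.
- robot.current_grip_width(): finger opening in mm.
- robot.current_grip_force(): force on a finger pad.
Only numpy, scipy, OpenCV 4.12 (cv2) and the standard library are available. Lean on these libraries where they do the work, as an engineer would, in place of code of your own. Each camera call takes 0.05 s, during which the arm holds its last target. There are 200 camera calls.

## Working session

There is one attempt and no reset: what is moved stays moved. The work goes in short steps, each a Python script; the robot and the scene stay as the last script left them, time stands still between calls to the robot, and variables do not carry over. Pictures are saved under pics/ and viewed, at most 10 in all, crops included, and the job is handed in when it is done.

```bash
ls; mkdir -p pics; python3 - <<'E'
from rig import robot
import cv2,numpy as np
print(robot.current_t())
for n in ("scene","side"):
    p=robot.get_image(n); cv2.imwrite(f"pics/{n}0.png",p["image"]); np.savez(f"{n}0.npz",**{k:v for k,v in p.items() if k!="shot"})
    for th in ("yellow_cassette","yellow_press","blue_clamp","yellow_clamp"):
        try:
            print(n,th,[(d["point"],round(d["conf"],2)) for d in robot.mark_of(th,p)][:3],[(d["point"],round(d["conf"],2)) for d in robot.find_in(th,p)][:3])
        except Exception as e: print(n,th,e)
    print(p["R"],p["t"],p["fx"])
E
```

```text
pics
rig.py
0.0
scene yellow_cassette [([202.8, 227.8], 0.74)] [([199.5, 222.9], 0.59)]
scene yellow_press [([227.3, 194.5], 0.93)] [([218.8, 192.7], 0.69)]
scene blue_clamp it knows: yellow_cassette, yellow_press
scene yellow_clamp it knows: yellow_cassette, yellow_press
[[-0.08319526  0.99653181 -0.00170418]
 [ 0.86373461  0.07125557 -0.49888392]
 [-0.49703226 -0.04297674 -0.86666714]] [  65.39910878 -444.75357177 1026.60940489] 438.8472815398686
side yellow_cassette [([305.3, 171.4], 0.7)] [([307.1, 167.2], 0.64)]
side yellow_press [([337.6, 178.9], 0.67)] [([339.6, 171.3], 0.9)]
side blue_clamp it knows: yellow_cassette, yellow_press
side yellow_clamp it knows: yellow_cassette, yellow_press
[[-0.99629761 -0.08526368 -0.01100823]
 [-0.03752669  0.54650902 -0.836612  ]
 [ 0.07734871 -0.83310143 -0.54768529]] [549.36416988  72.41797995 697.55801644] 387.8624909899512
```

View pics/scene0.png

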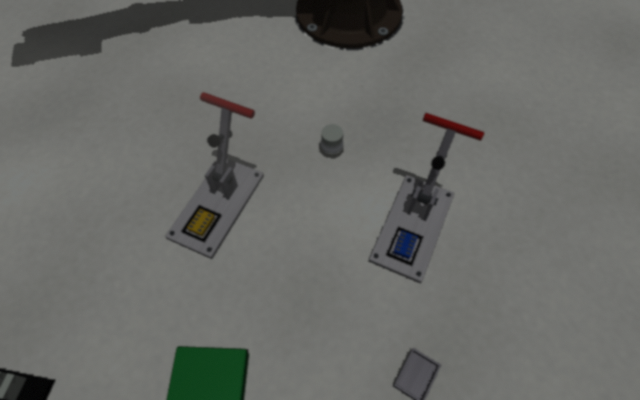

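View pics/side0.png

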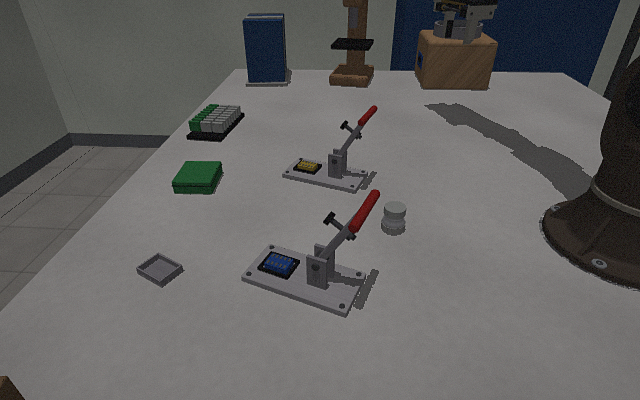

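The scene view shows the yellow press on the left (cassette at 202,222; red handle bar from 203,97 to 253,113). The blue one is on the right (405,245; handle 425,117 to 482,135). In the side view the yellow press is the far one (cassette at 307,167; handle at 368,116). Both clamps are open and lean toward the robot.

```bash
cat > h.py <<'E'
import numpy as np,cv2
def ray(p,uv):
    d=p["R"].T@np.array([(uv[0]-p["cx"])/p["fx"],(uv[1]-p["cy"])/p["fy"],1.]); return -p["R"].T@p["t"],d/np.linalg.norm(d)
def tri(p,a,q,b):
    o1,d1=ray(p,a);o2,d2=ray(q,b)
    s=np.linalg.lstsq(np.c_[d1,-d2],o2-o1,rcond=None)[0]
    x,y=o1+s[0]*d1,o2+s[1]*d2
    return (x+y)/2,np.linalg.norm(x-y)
def cloud(p,m):
    m=m&(p["z_map"]>0); v,u=np.nonzero(m); z=p["z_map"][m].astype(float)
    c=np.c_[(u-p["cx"])/p["fx"]*z,(v-p["cy"])/p["fy"]*z,z]
    return (c-p["t"])@p["R"]
def red(p):
    i=p["image"].astype(int); return (i[...,2]>90)&(i[...,2]>2.2*i[...,1])&(i[...,2]>2.2*i[...,0])
def yel(p):
    i=p["image"].astype(int); return (i[...,2]>70)&(i[...,1]>50)&(i[...,0]<.5*i[...,1])&(i[...,1]>.6*i[...,2])
E
python3 - <<'E'
from h import *
s=dict(np.load("scene0.npz"));d=dict(np.load("side0.npz"))
print("press",tri(s,(227.3,194.5),d,(337.6,178.9)))
print("cass",tri(s,(202.8,227.8),d,(305.3,171.4)))
for n,p in(("s",s),("d",d)):
  for f in(red,yel):
    k,l,st,c=cv2.connectedComponentsWithStats(f(p).astype(np.uint8))
    for i in range(1,k):
      if st[i,4]>25:
        P=cloud(p,l==i); m=np.median(P,0); w=np.linalg.svd(P-P.mean(0),full_matrices=False)[2][0]
        t=(P-m)@w; print(n,f.__name__,c[i].round(1),st[i],m.round(1),w.round(3),np.percentile(t,[1,99]).round(1), ((P[t<-30].mean(0)+P[t>30].mean(0))/2).round(1) if f is red else "")
# red centre triangulation
E
```

```text
press (array([ 513.15708698, -188.5979142 ,    1.0561924 ]), np.float64(3.305050388084552))
cass (array([ 587.77121171, -214.09581253,    6.36658698]), np.float64(3.4732075463746384))
s yel [200.4 221.7] [188 211  25  23 247] [ 583.6 -215.9   23.9] [ 0.935 -0.355  0.003] [-19.3  18.1] 
d red [367.2 112.8] [361 106  14  15  60] [ 456.2 -163.8  170.9] [ 0.328  0.945 -0.   ] [-42.8  37.8] [ 455.  -165.3  170.9]
d red [363.9 207.7] [350 190  28  36 242] [470.1 176.7 170.7] [0.352 0.936 0.   ] [-48.   37.4] [469.4 174.  170.6]
d yel [306.6 165.4] [298 161  19  10  91] [ 585.5 -207.7   24.9] [-0.952  0.307  0.002] [-20.9  17.6]
```

```bash
cat >> h.py <<'E'
def wrist(robot):
    P=np.array(robot.current_tcp_pos()); R=np.array(robot.current_ee_rot())
    p=dict(robot.get_image("wrist")); M=np.array(p["mount"]); W=np.eye(4); W[:3,:3]=R; W[:3,3]=P
    C=np.linalg.inv(W@M); p["R"]=C[:3,:3]; p["t"]=C[:3,3]; return p
def Rdown(th,flip=0):  # tool y along press x (heading th)
    y=np.array([np.cos(th),np.sin(th),0])*(-1 if flip else 1); z=np.array([0,0,-1.]); return np.c_[np.cross(y,z),y,z]
E
python3 - <<'E'
from h import *
from rig import robot
th=np.radians(-19); O=np.array([513,-188.5,0]); ex=np.array([np.cos(th),np.sin(th),0]); ey=np.array([-ex[1],ex[0],0])
print(robot.current_ee_rot())
for f in(0,1):
    print(f,[None if (j:=robot.ik(O+125*np.cos(q)*ex+s*28*ey+[0,0,61+125*np.sin(q)],Rdown(th,f))) is None else np.round(j) for s in (1,-1) for q in (2.1,1.5,0)])
f=min((0,1),key=lambda f:abs(robot.ik(O+[0,0,330],Rdown(th,f))[6]))
print(f)
ps=[]
for k,v in enumerate((-90,40)):
    robot.move_to(O+v*ex+[0,0,330],Rdown(th,f)); robot.pause(.3)
    p=wrist(robot); ps.append(p); cv2.imwrite(f"pics/w{k}.png",p["image"])
    np.savez(f"w{k}.npz",**{a:b for a,b in p.items() if a!="shot"})
    for F in (red,yel):
        m=F(p); n,l,st,c=cv2.connectedComponentsWithStats(m.astype(np.uint8))
        for i in range(1,n):
            if st[i,4]>80: print(k,F.__name__,st[i],c[i].round(1),np.median(cloud(p,l==i),0).round(1))
    for t in("yellow_press","yellow_cassette"): print(t,[(d["point"],round(d["conf"],2)) for d in robot.mark_of(t,p)][:2])
print(robot.current_t())
cv2.imwrite("pics/w01.png",cv2.resize(np.hstack([p["image"] for p in ps]),(800,250)))
E
```

```text
[[ 9.48060657e-01  3.18089592e-01 -3.75835999e-05]
 [ 3.18089592e-01 -9.48060658e-01  1.25363109e-05]
 [-3.16438625e-05 -2.38401351e-05 -9.99999999e-01]]
0 [array([ 32.,  20., -26., 114.,  11.,  49., -20.]), array([ 30.,  25., -25., 103.,  12.,  55., -19.]), array([ 25.,  41., -18.,  92.,  16.,  49., -19.]), array([ 36.,  19., -23., 114.,  10.,  49., -12.]), array([ 33.,  24., -21., 103.,  10.,  55., -11.]), array([ 27.,  41., -15.,  92.,  13.,  49., -12.])]
1 [array([ 56.,  30., -61., 112.,  31.,  57., 141.]), array([ -31.,   36.,   66.,  108.,  -37.,   62., -149.]), array([ -22.,   58.,   65.,   97.,  -57.,   66., -139.]), array([ -30.,   30.,   67.,  118.,  -34.,   54., -143.]), array([ -25.,   36.,   66.,  108.,  -37.,   62., -143.]), array([ -17.,   58.,   65.,   96.,  -57.,   66., -134.])]
0
0 red [347 135  16  53 733] [354.7 160.7] [ 460.4 -148.5  169.3]
0 red [347 205  13  28 184] [355.1 215.3] [ 445.5 -194.4  169.4]
0 yel [437 146  35  23 473] [453.7 156.4] [ 582.7 -215.6   24.1]
yellow_press [([392.5, 150.9], 0.96)]
yellow_cassette [([450.5, 156.5], 0.84)]
1 red [195 135  18  99 905] [203.2 170.3] [ 460.5 -152.9  169.4]
1 yel [336 147  31  21 408] [350.5 156.4] [ 582.9 -215.4   24.2]
yellow_press [([293.4, 150.0], 0.61)]
yellow_cassette [([348.3, 152.6], 0.63)]
3.7917
```

View pics/w01.png

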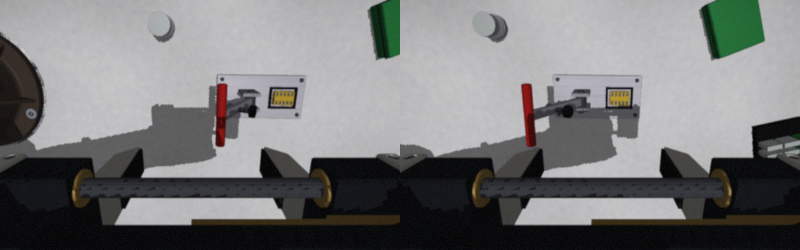

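The wrist views (half size) show the red bar at 221,115 and 529,115, with the plate aligned and the yellow cassette at 283,98 and 620,98. No obstacles are around the handle.

```bash
python3 - <<'E'
from h import *
W=[dict(np.load(f"w{k}.npz")) for k in(0,1)]
E=[]
for p in W:
    P=cloud(p,red(p)); m=P.mean(0); P=P[np.abs(P[:,2]-169.5)<6]
    w=np.linalg.svd(P-P.mean(0),full_matrices=False)[2][0]; w*=np.sign(w[1]); t=(P-P.mean(0))@w
    a,b=np.percentile(t,[.5,99.5]); c=P.mean(0)+(a+b)/2*w
    print("bar centre",c.round(1),"len",b-a,"dir",w.round(3),"heading x",np.degrees(np.arctan2(-w[0],w[1])),"ztop",np.percentile(P[:,2],95))
    v,u=np.nonzero(red(p)); i=np.argsort(v); E.append(((u[i[:12]].mean(),v[i[:12]].mean()),(u[i[-12:]].mean(),v[i[-12:]].mean())))
    # plate top: points at z ~12
    Q=cloud(p,p["z_map"]>0); Q=Q[(np.abs(Q[:,2]-12)<3.5)&(np.linalg.norm(Q[:,:2]-[540,-198],axis=1)<115)]
    r=cv2.minAreaRect(Q[:,:2].astype(np.float32)); print("plate",r,len(Q), "z",np.median(Q[:,2]))
    Y=cloud(p,yel(p)); print("cass",np.round((Y.max(0)+Y.min(0))/2,1),cv2.minAreaRect(Y[:,:2].astype(np.float32)))
for k in(0,1): print("end",tri(W[0],E[0][k],W[1],E[1][k]))
print("press",tri(W[0],(392.5,150.9),W[1],(293.4,150.0)),"cass",tri(W[0],(453.7,156.4),W[1],(350.5,156.4)))
E
```

```text
bar centre [ 454.2 -168.3  169.2] len 84.33430337598011 dir [0.303 0.953 0.   ] heading x -17.618405179959492 ztop 170.9229131304019
plate ((540.2745361328125, -201.2908172607422), (90.32817077636719, 179.87548828125), 70.1845474243164) 5848 z 12.260165785537723
cass [ 499.4 -175.   203.5] ((500.352294921875, -168.59243774414062), (30.685306549072266, 242.77200317382812), 60.36894989013672)
bar centre [ 452.9 -168.8  169.3] len 86.8709788632062 dir [ 0.402  0.916 -0.008] heading x -23.701276142465552 ztop 170.8818539036228
plate ((540.6126708984375, -201.23130798339844), (90.36922454833984, 180.18165588378906), 70.26956939697266) 6708 z 12.355113428149947
cass [ 560.5 -193.4  207.8] ((556.2984008789062, -193.39605712890625), (51.59115982055664, 103.11217498779297), 71.1091079711914)
end (array([ 467.00190715, -128.84766065,  162.28974456]), np.float64(0.30767844239557374))
end (array([ 443.84381319, -203.5190395 ,  183.96981925]), np.float64(2.1007901763742156))
press (array([ 514.87689402, -187.55048863,    3.02369774]), np.float64(1.404081976801675)) cass (array([ 582.88702244, -215.50656493,   22.90359606]), np.float64(0.28108638648896017))
```

```bash
cat >> h.py <<'E'
th=np.radians(-19.78); ex=np.array([np.cos(th),np.sin(th),0]); ey=np.array([-ex[1],ex[0],0]); O=np.array([540.44,-201.26,0])-30*ex
RD=Rdown(th)
def tcp(q,up=0): return O+125*np.cos(q)*ex+28*ey+[0,0,55+125*np.sin(q)+6+up]
def arc(robot,a,b,n,rate=70,lim=45):
    for q in np.linspace(a,b,n+1)[1:]:
        robot.line_to(tcp(q),rate); f=np.array(robot.current_ft_force())
        print(round(q,2),"f_x,y,z press",np.round([f@ex,f@ey,f[2]],1),"w",round(robot.current_grip_width(),1))
        if np.linalg.norm(f)>lim: print("STOP"); return False
    return True
E
python3 - <<'E'
from h import *
from rig import robot
robot.move_to(tcp(2.09,90),RD); robot.gripper_to(50)
robot.line_to(tcp(2.09),120)
print("f",robot.current_ft_force())
robot.gripper_to(5)
f=np.array(robot.current_ft_force());print("w",robot.current_grip_width(),robot.current_grip_force(),"f",f@ex,f@ey,f[2],robot.current_t())
p=wrist(robot);cv2.imwrite("pics/g.png",p["image"])
if 11<robot.current_grip_width()<17: print(arc(robot,2.09,1.6,3))
print(robot.current_t())
E
```

```text
f [ 0.05025644 -0.14358967  0.04363709]
w 12.966886614935854 30.00033438205719 f -2.2046181140757803 -0.0674130042514346 1.4622928627423881 6.7917
1.93 f_x,y,z press [-5.9 -0.7  8.3] w 13.0
1.76 f_x,y,z press [-4.1 -1.5  7. ] w 13.0
1.6 f_x,y,z press [-2.5 -2.3  5.1] w 13.3
True
8.1667
```

Forces are small, so I'll carry on to the clamped pose.

```bash
python3 - <<'E'
from h import *
from rig import robot
ok=arc(robot,1.6,.1,9) and arc(robot,.1,.035,2,30,30)
print(ok,robot.current_t())
if ok:
    robot.gripper_to(50); robot.line_to(tcp(.035,110),120); print("up",robot.current_t())
    p=wrist(robot); R=cloud(p,red(p)); cv2.imwrite("pics/c.png",p["image"])
    R=R[R[:,2]<100]; print("red z",np.percentile(R[:,2],[5,50,95]), "xy rel",((np.median(R,0)-O)@ex),len(R))
    s=robot.get_image("scene"); cv2.imwrite("pics/c2.png",cv2.resize(s["image"][80:300,140:500],(720,440)))
    print(robot.current_t())
E
```

```text
1.43 f_x,y,z press [-0.4 -3.6  4.2] w 13.1
1.27 f_x,y,z press [-1.  -4.6  2.1] w 13.4
1.1 f_x,y,z press [-0.  -5.3  1.2] w 13.1
0.93 f_x,y,z press [-0.9 -5.1 -0.3] w 12.9
0.77 f_x,y,z press [-0.9 -5.6  0.8] w 13.3
0.6 f_x,y,z press [-0.9 -5.6 -1.1] w 13.2
0.43 f_x,y,z press [-0.9 -4.5  0.3] w 13.4
0.27 f_x,y,z press [ 0.4 -4.3 -0.8] w 13.1
0.1 f_x,y,z press [ 0.2 -5.1 -1.1] w 13.0
0.07 f_x,y,z press [ 0.5 -5.9  0.7] w 12.9
0.04 f_x,y,z press [ 1.1 -5.7  0.2] w 12.9
True 12.7833
up 14.6333
red z [62.36256789 64.83970272 66.4154038 ] xy rel 125.08374684737306 283
14.7333
```

View pics/c2.png

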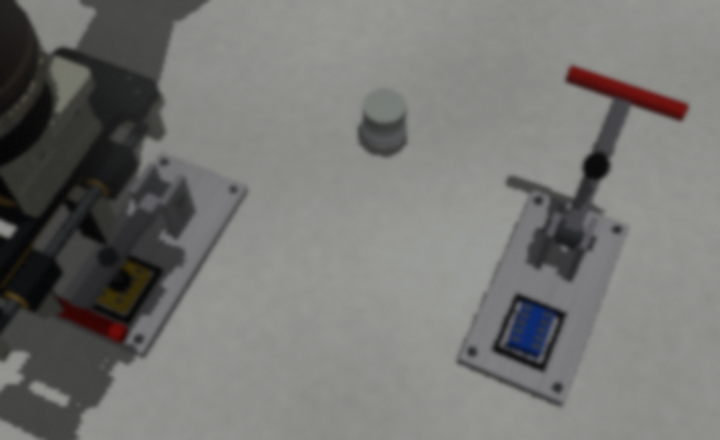

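View pics/c.png

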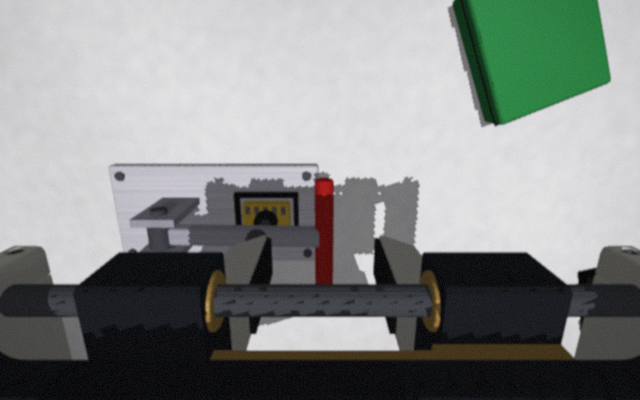

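The pad sits on the yellow cassette (wrist image 265,215). The handle top is about 65 mm up, as expected for q ≈ 0.03, and the blue clamp is still open. I'll wait out the clamped time, then reopen.

```bash
python3 - <<'E'
from h import *
from rig import robot
robot.pause(1.2)
robot.line_to(tcp(.035),100); print("down",robot.current_ft_force(),robot.current_t())
robot.gripper_to(5); print("w",robot.current_grip_width(),robot.current_t())
if 11<robot.current_grip_width()<17 and arc(robot,.035,2.07,13) and arc(robot,2.07,2.1,2,30,30):
    robot.gripper_to(50); robot.line_to(tcp(2.1,120),120); print(robot.current_t())
    robot.move_to(O+40*ex+[0,0,330],RD); robot.pause(.5)
    p=wrist(robot); R=cloud(p,red(p)); R=R[R[:,2]<200]; m=np.median(R,0)
    print("bar",m,(m-O)@ex,"ref w1 460.5 -152.9 169.4"); Y=cloud(p,yel(p)); print("cass",np.median(Y,0),"ref 582.9 -215.4 24.2")
    s=robot.get_image("side"); cv2.imwrite("pics/e.png",np.vstack([cv2.resize(p["image"],(480,300)),cv2.resize(s["image"],(480,300))]))
    print(robot.current_t(),robot.current_ft_force())
E
```

```text
down [-0.08669189 -0.70141471  0.65468433] 17.1833
w 13.11981554392715 17.8667
0.19 f_x,y,z press [ 3.7 -0.1 -1.4] w 12.6
0.35 f_x,y,z press [ 7.5  0.5 -1.3] w 13.0
0.5 f_x,y,z press [8.1 0.4 0.9] w 12.5
0.66 f_x,y,z press [ 9.9 -0.2  2.8] w 12.7
0.82 f_x,y,z press [11.4 -1.1  6.6] w 13.0
0.97 f_x,y,z press [13.2 -0.4 11.1] w 13.0
1.13 f_x,y,z press [10.9 -1.2 16.2] w 13.0
1.29 f_x,y,z press [ 7.9 -1.3 19.3] w 13.2
1.44 f_x,y,z press [ 3.9 -1.7 21.9] w 13.3
1.6 f_x,y,z press [-0.3 -1.7 23.3] w 13.2
1.76 f_x,y,z press [-2.4 -1.  18.8] w 13.1
1.91 f_x,y,z press [-3.6  0.2  8.9] w 12.9
2.07 f_x,y,z press [-1.6  0.6  4.8] w 13.1
2.08 f_x,y,z press [-1.3  0.9  4.5] w 12.9
2.1 f_x,y,z press [-0.8  0.9  3.6] w 13.0
25.9333
bar [ 459.68202979 -156.09659217  169.38749642] -61.27689036890401 ref w1 460.5 -152.9 169.4
cass [ 583.13948446 -213.58463592   24.47403317] ref 582.9 -215.4 24.2
27.0667 [-0.36417271 -0.4972208   0.07696416]
```

View pics/e.png

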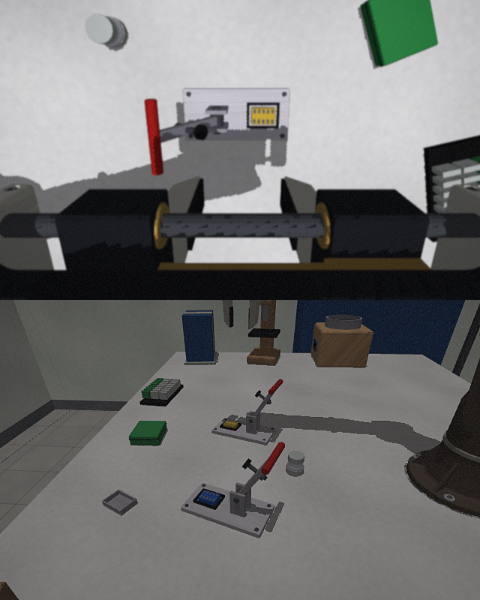

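The yellow clamp is open again: the bar is at 152,135 in the wrist view and its top is 169.4 mm up, which matches the 2.1 stop. The yellow cassette lies in its nest (263,115), and the blue clamp is still open.

```bash
python3 -c "
from rig import robot
print(robot.close_job())"
```

```text
the job is handed in; nothing more can be done
None
```

I clamped the yellow cassette and left it clamped on its own for over two seconds, then swung the arm back to fully open with the cassette still in its nest. I never touched the blue clamp, and I handed the job in at about 27 s.

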